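Load the bottle warmer and dial its programme

TASK

Take the short round-shouldered medicine bottle that stands on the worktop left of the warmer, set it down gently and upright in the warmer's round bay so that its weight holds the sensing pin in the bay floor down, and let go of it. Then turn the selector on the sloping console clockwise to programme 5, the fifth click from the round off mark, and leave it resting in that click. Do not disturb the dropper bottle, the tall saline bottle or the kidney dish near the warmer.

Things in the scene. Friction and masses are not known exactly. Their poses are not given: they have to be found in the camera images.
- warmer: White bottle warmer, fixed, 146 (x) x 292 (y) mm. Origin on the worktop under its middle; x points away from its front, y to its left. Low base, top 28 mm high, bay on the left (y > 0). On the right (y -141 to 10 mm) a console whose front slopes at 28 degrees, rising from 28 mm (x = -70 mm) to 84 mm (x = 35 mm), flat behind. The selector sits mid-slope.
- bay_floor (a point): Centre of the bay floor, 28 mm above the worktop, at (0, 88) mm in the warmer's frame. The bay is a plain round rim, inner diameter 60 mm, outer 68 mm, standing 12 mm above this floor; the console's side wall is 78 mm to the right of this point.
- bay_pin (a joint): Sensing pin, 10 mm thick, in the middle of the bay floor: 0 = up, its tip 6 mm above the floor; 0.006 = pushed flush with the floor. Its spring takes about 0.4 N to start and 0.9 N to hold fully down.
- bottle: Brown medicine bottle to be warmed, standing on the open worktop left of the warmer (not one of the row along the wall). 93 mm tall, round body 45 mm in diameter, straight up to 55 mm, then rounded shoulders and a cap about 25 mm wide. About 0.22 kg. Origin at the centre of its underside, z up along its axis.
- selector_grip (a point): Point on the selector's axis in its bar grip, 25 mm out from the slope. Turns with it: z is the axis, out of the slope, 28 degrees from vertical, leaning to the front; x runs along the bar to its pointer end (white line). Black; skirt 68 mm in diameter, 3 to 11 mm out from the slope; bar 64 mm long, 14 mm wide, up to 36 mm out, to be pinched across its width.
- selector (a joint): Angle, rad, growing clockwise seen from in front of the slope. Clicks every 0.5236 rad (30 degrees), pulled into the nearest click; 0.1 N m turns it. 0 = off, pointer at the round mark; then bar marks 1 to 7 clockwise, stops at both ends. Mark 5, the target, is 2.618, pointing 45 degrees clockwise from straight up the slope. Starts at off, 1 or 2, rarely poised between.
- dropper_bottle: Bystander: white bottle with a slender tip, 43 x 44 x 98 mm, left of the warmer. It and the medicine bottle may have changed places. Origin at the centre of its underside.
- saline_bottle: Bystander: tall bottle, 62 mm in diameter, 154 mm tall, on the left beyond the two small bottles. Origin at the centre of its underside.
- kidney_dish: Bystander: steel kidney dish, 100 x 202 x 32 mm, to the right. Origin at the centre of its underside.
Not all that is in view belongs to the job. Leave any yellow look-alike of the bottle alone.

How it is judged (in metres and radians):
On the way, in this order (a step that is already met when the one before it is completed fails the run):
1. the medicine bottle stands upright in the bay, let go, and holds the pin down (horizontal distance between bottle and bay_floor below 0.013 m and value of joint bay_pin above 0.0045 m and angle between bottle's own z axis and vertical below 0.1 rad and contact force between bottle and the fingers below 0.05 N), for 0.2 s.
2. the selector is at the fifth click (value of joint selector between 2.478 and 2.758 rad), for 0.2 s.
At the end, for the whole second after the job is handed in: The medicine bottle stands at rest in the bay, within 13 mm of its centre and 0.1 rad of upright, with the pin at least 4.5 of its 6 mm down; the selector rests within 0.14 rad of mark 5 (2.618 rad) (all of step 2 and horizontal distance between bottle and bay_floor below 0.013 m and value of joint bay_pin above 0.0045 m and angle between bottle's own z axis and vertical below 0.1 rad and linear speed of bottle below 0.02 m/s and velocity of joint selector between -0.1 and 0.1 rad/s); the robot touches nothing.
It fails at once if the bottle is dropped or slammed into the bay (faster than 0.5 m/s within 20 mm of the bay floor) (horizontal distance between bottle and bay_floor below 0.04 m and z of bottle in the frame of bay_floor below 0.02 m and linear speed of bottle above 0.5 m/s).
It fails at once if the medicine bottle is tipped over (angle between bottle's own z axis and vertical above 0.8 rad).
It fails at once if the dropper bottle, the saline bottle or the kidney dish is disturbed (moved more than 30 mm) (distance of any of dropper_bottle, saline_bottle, kidney_dish from where it was at the start of the episode above 0.03 m).
It also fails if it takes over 72 s, if anything falls off the work surface, if the arm or the gripper's body presses on something with over 40 N, if the wrist force passes 120 N, or if a joint passes its speed limit or range.

ROBOT

A 7-joint arm with a two-finger parallel gripper is mounted at the origin on a cart in front of the work surface, level with it; the furniture and walls round the work are solid. World frame = base frame: x ahead of the robot, y to its left, z up, the work surface at z = 0. Lengths are in m, angles in degrees, forces in N, time in s.
With the tool pointing down it reaches from about 0.425 to 0.875 m from the base axis. Payload 4.7 kg.
Tool frame: the origin (TCP) lies at the very end of the fingers, on their centre line; the grasp point (between the pads) lies 19 mm behind it; z points along the fingers, y is the line along which they close (so a half turn about z gives the same grasp; the last joint's range is limited). The gripper opens to 87 mm and grips with 3 to 60 N. Pads are 19 mm wide; open, the fingers measure 117 mm over their backs; the gripper's body (75 mm by 190 mm) begins 51 mm behind the grasp point.
Start: joints at [-64.509, 18.392, -4.016, 83.108, 1.295, 78.541, -3.26], TCP at [0.271, 0.591, 0.223] pointing down, gripper open.
Joint ranges: [-163.93, 163.93], [-17.29, 119.83], [-79.2, 71.16], [3.27, 140.29], [-89.18, 269.18], [5.43, 117.66], [-154.24, 154.24]. Speed limits (degrees/s): [147.25, 147.25, 180, 180, 180, 180, 180].

INTERFACE

Orientations are given as [roll, pitch, yaw] about the fixed x, y, z axes, in that order (R = Rz(yaw) Ry(pitch) Rx(roll)).
In Python, from cell import get_obs, read_camera, sign_off, silhouettes gives the robot as it stands.
- The arm moves only by the tool play_rows, never from a script. Its argument "steps" is a list that holds one entry, the list of rows, each a list of 7 numbers: the shift along the tool's x, y, z in m, then the turn, a rotation vector about the tool's x, y, z in rad, then the finger opening in m, from 0 to 0.087. A call has 1 to 12 rows; each row shifts and turns the commanded pose from where the row before left it, along the tool's axes as they then stand; what a row does not reach is not made up. A row lasts 1/10 s, in which the tool goes at most 50 mm and 8.59 degrees, less where a joint would pass 70% of its speed; a pose out of reach is approached as far as the arm can. A call is refused whole if a number of a shift passes 0.05 or a number of a turn 0.15, either way. A call with a gripper value outside its range is refused whole. The fingers move at their own pace and stop on an object; "force" is the grip in N (left out, the last holds). Time passes only in rows, so rows that do not move let the fingers close. It gives the time, the measured TCP pose, the force, the opening and the grip force at its end, in the units of the state.
- get_obs(): the state, without advancing time (a new reading comes with each control period).
- read_camera(name): name is "side" or "top"; returns a dict with "frame" (400x640x3 uint8, red, green, blue), "intrinsics" (3x3 intrinsics, pixels), "k1" (the pictures are not rectified: a ray, as slopes to the right and down, at radius r is drawn at 1 + k1 r^2 times it, then the intrinsics apply), "view" (4x4, takes a point from world to camera coordinates). Camera axes: x right, y up, looking along -z (the intrinsics and any distortion apply to the point x, -y, -z); pixel columns grow to the right and rows downward; lengths in m; the calibration is good to about 2 mm. A picture is of the moment at which its call begins. There is no depth.
- sign_off(): hands the job in; it is judged then, once.
Trained networks look in the newest picture that a camera, given by its name, has taken for a name from the list of things; names that differ only in an ending like _2 or _b are one class to them, and where a whole thing is asked for, a point or a joint stands for the part that bears it (a point fixed in the world has none). Each returns a list of dicts, best first, with "p" (0 to 1); they miss things now and then, are a little off and sometimes report something else, mostly with a low value. They report only what shows in the picture. A call takes as long as a camera call. They do not tell look-alikes from the thing itself.
- silhouettes(camera, name): "pixels" (400x640 bool, what is visible of it) and "extent" ([left, top, right, bottom] in pixels, round what is visible of it).
The state is a dict: "time_s": time; "qpos": joint angles; "joint_velocities": joint speeds; "effort": joint torques, N m; "tool_pos": TCP position; "tool_rot": TCP orientation; "force": force on the tool from outside, world axes, zero at the start; "wrist_torque": the same for the moment, N m; "grip_width": finger opening in m; "grasp_force": force on a finger pad.
Only numpy, scipy, OpenCV 4.12 (cv2) and the standard library are available. Lean on these libraries where they do the work, as an engineer would, in place of code of your own. Each camera call takes 0.05 s, during which the arm holds its last target. There are 200 camera calls.

## Working session

There is one attempt and no reset: what is moved stays moved. The work goes in short steps, Python scripts to look and compute and a tool call to move; the robot and the scene stay as the last step left them, time stands still between calls to the robot, and variables do not carry over. Pictures are saved under pics/ and viewed, at most 10 in all, crops included, and the job is handed in when it is done.

Besides the shell and the picture viewer there is one more tool, called after ">>>" by a JSON object that holds its "op" and its "data", one argument or row to a line. play_rows: Moves the arm, as the interface text tells. Its arguments: {"type":"object","properties":{"steps":{"type":"array","items":{"type":"array","items":{"type":"array","items":{"type":"number"}}}},"force":{"type":"number"}},"required":["steps"]}

```bash
mkdir -p pics; ls; cat > h.py <<'E'
import numpy as np, cv2
from cell import get_obs, read_camera, sign_off, silhouettes
def snap(n):
    c=read_camera(n); return c
def ray(c,u,v):
    K=np.array(c["intrinsics"]);V=np.array(c["view"])
    d=np.array([(u-K[0,2])/K[0,0],(v-K[1,2])/K[1,1]]);s=d.copy()
    for _ in range(30): s=d/(1+c["k1"]*(s@s))
    R=V[:3,:3];o=-R.T@V[:3,3];w=R.T@np.array([s[0],-s[1],-1.]);return o,w
def onz(c,u,v,z):
    o,w=ray(c,u,v);return o+w*(z-o[2])/w[2]
def proj(c,P):
    P=np.atleast_2d(P);V=np.array(c["view"]);K=np.array(c["intrinsics"])
    p=P@V[:3,:3].T+V[:3,3];s=np.c_[p[:,0]/-p[:,2],-p[:,1]/-p[:,2]]
    s=s*(1+c["k1"]*(s**2).sum(1))[:,None];return np.c_[s[:,0]*K[0,0]+K[0,2],s[:,1]*K[1,1]+K[1,2]]
E
python3 - <<'E'
from h import *
for n in("side","top"):
    c=snap(n);cv2.imwrite(f"pics/{n}0.png",c["frame"][:,:,::-1])
    print(n,ray(c,320,200))
    for t in("bottle","dropper_bottle","saline_bottle","kidney_dish","warmer","selector"):
        for s in silhouettes(n,t): 
            ys,xs=np.nonzero(s["pixels"]);print(t,round(s["p"],2),s["extent"],len(xs),xs.mean().round(1),ys.mean().round(1))
print(get_obs())
E
```

```text
pics
side (array([ 0.31775771, -1.1363279 ,  0.67403037]), array([ 0.23725552,  0.8350535 , -0.4969608 ]))
bottle 0.78 [280.8, 143.1, 293.1, 172.7] 263 286.8 157.7
bottle 0.57 [287.8, 134.6, 302.2, 161.8] 186 294.3 146.2
dropper_bottle 0.6 [237.5, 145.5, 251.9, 179.0] 306 244.4 163.9
saline_bottle 0.74 [313.7, 122.2, 327.7, 165.3] 701 321.6 147.0
saline_bottle 0.16 [292.3, 190.3, 315.3, 214.9] 371 303.7 204.0
kidney_dish 0.82 [311.4, 259.8, 379.5, 325.9] 2641 341.0 296.7
warmer 0.9 [266.0, 180.2, 346.9, 240.6] 3385 307.9 209.0
selector 0.87 [292.6, 192.4, 318.3, 216.9] 401 303.5 203.9
top (array([ 0.37251692, -0.09023588,  1.32462604]), array([ 0.15474827,  0.03913856, -0.98733154]))
bottle 0.86 [211.9, 185.1, 231.2, 204.3] 262 223.1 193.0
bottle 0.68 [180.4, 172.5, 205.9, 186.4] 312 193.7 178.6
dropper_bottle 0.83 [215.1, 233.2, 234.5, 252.8] 275 224.3 244.4
saline_bottle 0.77 [207.1, 131.4, 238.2, 161.4] 662 222.6 147.9
saline_bottle 0.15 [274.1, 170.9, 376.1, 228.7] 5351 326.3 200.0
kidney_dish 0.98 [428.9, 191.0, 501.1, 229.1] 2057 466.5 207.2
warmer 0.65 [273.5, 168.8, 380.8, 229.4] 5501 327.1 199.9
selector 0.92 [338.0, 194.5, 364.8, 216.9] 463 351.8 203.9
{'time_s': 0.7, 'qpos': array([-64.50978732,  18.39071813,  -4.01679205,  83.10672233,
         1.29596644,  78.54106158,  -3.26053509]), 'joint_velocities': array([ 0.01988772, -0.05620884, -0.01414407, -0.02743313, -0.02013788,
       -0.13779544, -0.02391045]), 'effort': array([ 4.19806167e-05, -4.90948141e+01, -4.02536821e-01, -3.12700653e+01,
       -6.35101623e-02,  3.36249964e-02,  1.04758800e-05]), 'tool_pos': array([0.27146817, 0.59062711, 0.22260758]), 'tool_rot': array([1.79993314e+02, 3.44017310e-03, 1.55318878e+02]), 'force': array([-0.53311708, -0.59175422,  0.06677508]), 'wrist_torque': array([-0.01721588, -0.00697704,  0.03320214]), 'grasp_force': 0.0, 'grip_width': 0.08680342450985637}
```

```bash
python3 - <<'E'
import cv2
a=cv2.imread("pics/top0.png")[110:270,150:400];b=cv2.imread("pics/side0.png")[110:250,220:360]
cv2.imwrite("pics/a.png",cv2.resize(a,None,fx=3.2,fy=3.2,interpolation=2))
cv2.imwrite("pics/b.png",cv2.resize(b,None,fx=4,fy=4,interpolation=2))
E
```

```text
(no output)
```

View pics/a.png

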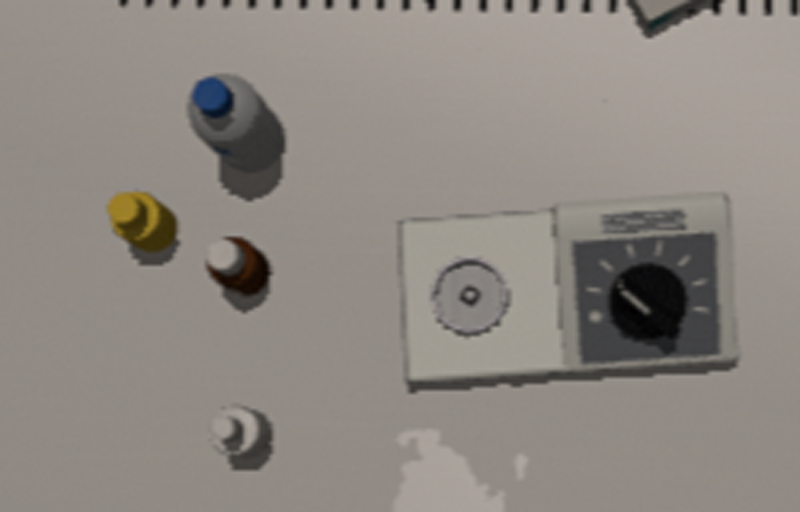

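View pics/b.png

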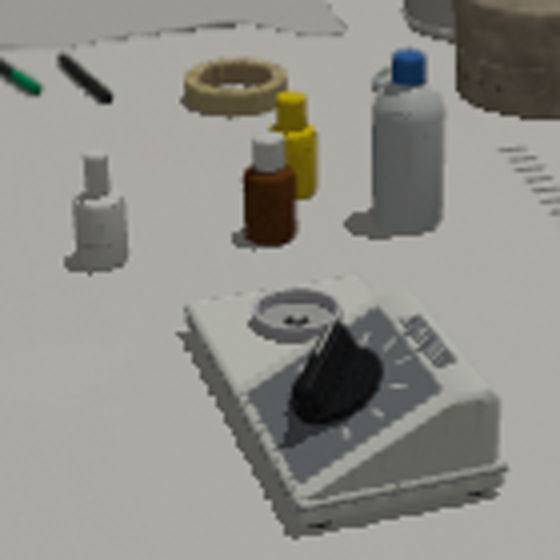

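Top view: candidates for the bottle are brown with a white cap (223,193) and yellow (194,179). Brown fits the description and yellow is the look-alike. The others are dropper (224,244), saline (222,148), bay (297,203) and selector (352,204), whose line points up-left, near mark 2. The enlarged crop confirms this.

```bash
cat >> h.py <<'E'
from scipy.optimize import minimize
def cyl(prof):
    a=np.linspace(0,2*np.pi,32,endpoint=False)
    return np.vstack([np.c_[r*np.cos(a),r*np.sin(a),0*a+z] for r,z in prof])
def raster(c,parts,S=4):
    m=np.zeros((400*S,640*S),np.uint8)
    for P in parts:
        q=cv2.convexHull(((proj(c,P)+.5)*S*16).astype(np.int32)); cv2.fillConvexPoly(m,q,255,shift=4)
    return cv2.resize(m,(640,400),interpolation=cv2.INTER_AREA)/255.
def fit(views,parts,x0,st):
    x0=np.array(x0,float)
    def T(P,x):
        t=x[2] if len(x)>2 else 0
        R=np.array([[np.cos(t),-np.sin(t),0],[np.sin(t),np.cos(t),0],[0,0,1]]);return P@R.T+[x[0],x[1],0]
    def cost(x): return sum(1-np.minimum(r:=raster(c,[T(P,x) for P in parts]),m).sum()/np.maximum(r,m).sum() for c,m in views)
    sim=np.vstack([x0]+[x0+np.eye(len(x0))[i]*st[i] for i in range(len(x0))])
    r=minimize(cost,x0,method="Nelder-Mead",options=dict(initial_simplex=sim,xatol=2e-4,fatol=1e-4));return r.x.round(4),round(r.fun,3)
BOT=[cyl([(.0225,0),(.0225,.055)]),cyl([(.0225,.055),(.0125,.07)]),cyl([(.0125,.068),(.0125,.093)])]
bx=np.array([[x,y,z] for x in(-.073,.073) for y in(-.146,.146) for z in(0,.028)])
con=np.array([[x,y,z] for y in(-.141,.010) for x,z in((-.07,.028),(.035,.084),(.07,.084),(.07,.028))])
rim=cyl([(.034,.028),(.034,.040)])+[0,.088,0]
WAR=[bx,con,rim]
E
python3 - <<'E'
from h import *
cs={n:snap(n) for n in("side","top")}
mk=lambda n,t,i=0:silhouettes(n,t)[i]["pixels"]
b=[(cs[n],mk(n,"bottle")) for n in cs]
w=[(cs[n],mk(n,"warmer")|mk(n,"selector")) for n in cs]
g=onz(cs["top"],223,193,.04);print("bottle",g,fit(b,BOT,g[:2],(.01,.01)))
for v in b: print(fit([v],BOT,g[:2],(.01,.01)))
g=onz(cs["top"],327,200,.03);
x,f=fit(w,WAR,[g[0],g[1],.03],(.01,.01,.05));print("warmer",x,f)
for v in w: print(fit([v],WAR,x,(.01,.01,.05)))
print("rim by image",onz(cs["top"],297.0,202.6,.04))
t=x[2];R=np.array([[np.cos(t),-np.sin(t)],[np.sin(t),np.cos(t)]]);print("bay",R@[0,.088]+x[:2])
for t_,u,v,z in(("yellow",194,179,.04),("saline",223,148,.07),("drop",224,244,.04)):print(t_,onz(cs["top"],u,v,z))
for n in cs:
    im=cs[n]["frame"].copy()
    ov=raster(cs[n],[ (P@np.array([[R[0,0],R[1,0],0],[R[0,1],R[1,1],0],[0,0,1]])+[x[0],x[1],0]) for P in WAR])
    c_,_=cv2.findContours((ov>.5).astype(np.uint8),0,1);cv2.drawContours(im,c_,-1,(255,0,0),1)
    cv2.imwrite(f"pics/o_{n}.png",cv2.resize(im[160:250,250:390,::-1],None,fx=5,fy=5,interpolation=0))
E
```

```text
bottle [0.58884546 0.23363957 0.04      ] (array([0.5907, 0.2348]), np.float64(0.232))
(array([0.5884, 0.236 ]), np.float64(0.06))
(array([0.5929, 0.2346]), np.float64(0.068))
warmer [ 0.5756 -0.0564  0.0668] 0.145
(array([ 0.576 , -0.0467,  0.0695]), np.float64(0.093))
(array([ 0.5754, -0.057 ,  0.0717]), np.float64(0.038))
rim by image [0.56535717 0.02474767 0.04      ]
bay [0.56972597 0.03140373]
yellow [0.62747062 0.31806687 0.04      ]
saline [0.71089118 0.23327302 0.07      ]
drop [0.4462282  0.22271625 0.04      ]
```

View pics/o_top.png

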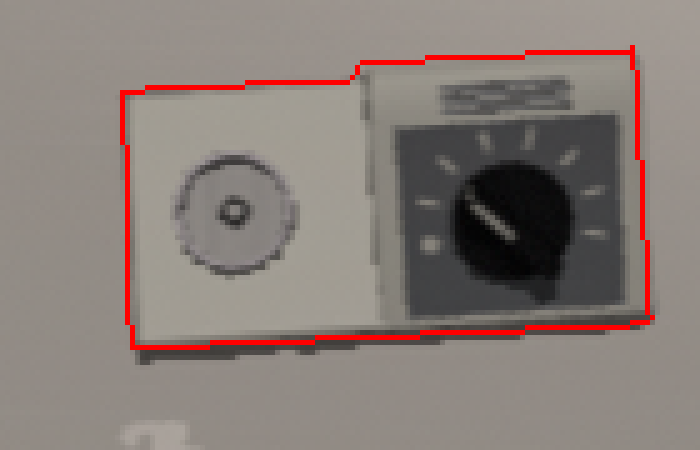

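```bash
python3 - <<'E'
from h import *
from scipy.optimize import least_squares
cs={n:snap(n) for n in("side","top")}
print("side rim",onz(cs["side"],220+296/4-.4,110+313/4-.4,.038))
# selector dims + top features, px = crop/5+origin-0.4
F=[((0,.088,.040),(237,213)),((-.073,.146,.028),(133,345)),((.073,.146,.028),(128,93)),((-.07,.010,.028),(380,322)),((.035,.010,.084),(370,125)) ]
F=F[:4]
P=np.array([f[0] for f in F]);Q=np.array([f[1] for f in F])/5+[250,160]-.4
def T(x,P):
    t=x[2];R=np.array([[np.cos(t),-np.sin(t),0],[np.sin(t),np.cos(t),0],[0,0,1]]);return P@R.T+[x[0],x[1],0]
r=least_squares(lambda x:(proj(cs["top"],T(x,P))-Q).ravel(),[.575,-.057,.06]);print(r.x,r.fun.reshape(-1,2).round(2))
print("bay",T(r.x,np.array([[0,.088,.028]])))
print("scale mm/px",np.linalg.norm(onz(cs["top"],297,202,.04)-onz(cs["top"],298,202,.04)))
# selector: pointer line
a=np.radians(28)
def sel(x,phi,rr,h): # phi cw from up-slope
    up=np.array([np.cos(a),0,np.sin(a)]);rt=np.array([0,-1,0]);n=np.array([-np.sin(a),0,np.cos(a)])
    c=np.array([-.0175,-.0655,.056]);return T(x,(c+n*h+rr*(np.cos(phi)*up+np.sin(phi)*rt))[None])
for k in range(8):
    print(k,[(proj(cs["top"],sel(r.x,np.radians(-105+30*k),rr,.036))[0]-[250,160]+.4)*5 for rr in(0,.03)])
print("selector grip",sel(r.x,0,0,.025),proj(cs["top"],sel(r.x,0,0,.007)),"sil",silhouettes("top","selector")[0]["extent"])
E
```

```text
side rim [0.56449999 0.02268898 0.038     ]
[ 0.57605044 -0.06067644  0.079158  ] [[-0.78 -0.94]
 [ 0.92  0.34]
 [-0.17 -0.38]
 [ 0.03  0.96]]
bay [[0.56909181 0.027048   0.028     ]]
scale mm/px 0.0027961431091382627
0 [array([514.4015446 , 240.76026325]), array([461.100079  , 257.58482687])]
1 [array([514.4015446 , 240.76026325]), array([459.6285966 , 230.39283065])]
2 [array([514.4015446 , 240.76026325]), array([472.90062867, 205.78730198])]
3 [array([514.4015446 , 240.76026325]), array([497.45174297, 190.48255704])]
4 [array([514.4015446 , 240.76026325]), array([526.6350772 , 188.71746814])]
5 [array([514.4015446 , 240.76026325]), array([552.47052072, 200.97976657])]
6 [array([514.4015446 , 240.76026325]), array([567.945488  , 223.86031686])]
7 [array([514.4015446 , 240.76026325]), array([568.98415559, 251.09197582])]
selector grip [[ 0.55208464 -0.12828324  0.07807369]] [[351.84143585 204.13416656]] sil [339.0, 192.9, 365.2, 215.1]
```

>>> {"op": "play_rows", "data": {
  "steps": [
    [[-0.04,-0.0173,0,0,0,0,0.087],[-0.04,-0.0173,0,0,0,0,0.087],[-0.04,-0.0173,0,0,0,0,0.087],[-0.04,-0.0173,0,0,0,0,0.087],[-0.04,-0.0173,0,0,0,0,0.087],[-0.04,-0.0173,0,0,0,0,0.087],[-0.04,-0.0173,0,0,0,0,0.087],[-0.04,-0.0173,0,0,0,0,0.087],[-0.04,-0.0173,0,0,0,0,0.087],[-0.04,-0.0173,0,0,0,0,0.087],[-0.04,-0.0173,0,0,0,0,0.087]]
  ]
}}

```text
time_s: 2.35
tool_pos: [0.5928, 0.2327, 0.2228]
tool_rot: [180.0, 0.0, 155.3]
force: [1.0, 0.4, 0.6]
grip_width: 0.087
grasp_force: 0.0
```

>>> {"op": "play_rows", "data": {
  "steps": [
    [[0,0,0,0,0,-0.13,0.087],[0,0,0,0,0,-0.13,0.087],[0,0,0,0,0,-0.13,0.087],[0,0,0,0,0,-0.13,0.087],[0,0,0,0,0,-0.13,0.087],[0,0,0,0,0,-0.13,0.087],[0,0,0,0,0,0,0.087],[0,0,0,0,0,0,0.087],[0,0,0,0,0,0,0.087]]
  ]
}}

```text
time_s: 3.25
tool_pos: [0.5918, 0.234, 0.2226]
tool_rot: [180.0, 0.0, -160.1]
force: [-0.6, -0.1, -0.4]
grip_width: 0.0865
grasp_force: 0.0
```

>>> {"op": "play_rows", "data": {
  "steps": [
    [[0,0,0.03,0,0,0,0.087],[0,0,0.03,0,0,0,0.087],[0,0,0.03,0,0,0,0.087],[0,0,0.03,0,0,0,0.087],[0,0,0.03,0,0,0,0.087],[0,0,0.025,0,0,0,0.087],[0,0,0.015,0,0,0,0.087],[0,0,0.005,0,0,0,0.087],[0,0,0,0,0,0,0.087],[0,0,0,0,0,0,0.06],[0,0,0,0,0,0,0.055],[0,0,0,0,0,0,0.05]]
  ],
  "force": 12
}}

```text
time_s: 4.45
tool_pos: [0.5926, 0.2343, 0.0288]
tool_rot: [180.0, 0.1, -160.0]
force: [0.2, -0.3, -0.0]
grip_width: 0.0702
grasp_force: 0.0
```

>>> {"op": "play_rows", "data": {
  "steps": [
    [[0,0,0,0,0,0,0.046],[0,0,0,0,0,0,0.042],[0,0,0,0,0,0,0.035],[0,0,0,0,0,0,0.035],[0,0,0,0,0,0,0.035],[0,0,0,0,0,0,0.035]]
  ],
  "force": 15
}}

```text
time_s: 5.05
tool_pos: [0.5918, 0.2341, 0.0277]
tool_rot: [180.0, 0.0, -160.0]
force: [-1.3, 0.1, 1.1]
grip_width: 0.0441
grasp_force: 15.0
```

>>> {"op": "play_rows", "data": {
  "steps": [
    [[0,0,-0.01,0,0,0,0.035],[0,0,-0.025,0,0,0,0.035],[0,0,-0.03,0,0,0,0.035],[0,0,-0.025,0,0,0,0.035],[0.012,-0.0234,0,0,0,0,0.035],[0.012,-0.0234,0,0,0,0,0.035],[0.012,-0.0234,0,0,0,0,0.035],[0.012,-0.0234,0,0,0,0,0.035],[0.012,-0.0234,0,0,0,0,0.035],[0.012,-0.0234,0,0,0,0,0.035],[0.012,-0.0234,0,0,0,0,0.035],[0.012,-0.0234,0,0,0,0,0.035]]
  ]
}}

```text
time_s: 6.25
tool_pos: [0.5651, 0.024, 0.1177]
tool_rot: [180.0, -0.0, -160.0]
force: [0.4, -0.0, -2.9]
grip_width: 0.0446
grasp_force: 15.0
```

>>> {"op": "play_rows", "data": {
  "steps": [
    [[0,0,0.01,0,0,0,0.035],[0,0,0,0,0,0,0.035],[0,0,0,0,0,0,0.035]]
  ]
}}

```text
time_s: 6.55
tool_pos: [0.5653, 0.0265, 0.1073]
tool_rot: [179.9, -0.0, -159.9]
force: [0.8, 0.3, -2.3]
grip_width: 0.0445
grasp_force: 15.0
```

```bash
python3 - <<'E'
from h import *
cs={n:snap(n) for n in("side","top")}
o=[]
for n,(u,v) in(("side",(294,180)),("top",(297,203))):
    im=cs[n]["frame"][v-40:v+40,u-40:u+40,::-1];o.append(cv2.resize(im,None,fx=5,fy=5,interpolation=2))
    print(n,[(s["p"],s["extent"]) for s in silhouettes(n,"bottle")])
    P=cyl([(.0225,.0),(.0225,.055)])
cv2.imwrite("pics/hover.png",np.hstack(o))
s=[q for q in silhouettes("side","bottle") if abs(q["extent"][0]-290)<25]
print(proj(cs["side"],[[.566,.0255,.08],[.566,.0255,.038]]),get_obs()["tool_pos"])
E
```

```text
side [(0.73, [285.6, 151.1, 299.9, 179.1])]
top [(0.5, [181.6, 169.3, 202.2, 187.2])]
[[293.63149743 174.83059537]
 [293.8841893  187.36126562]] [0.56585632 0.02611196 0.1077984 ]
```

View pics/hover.png

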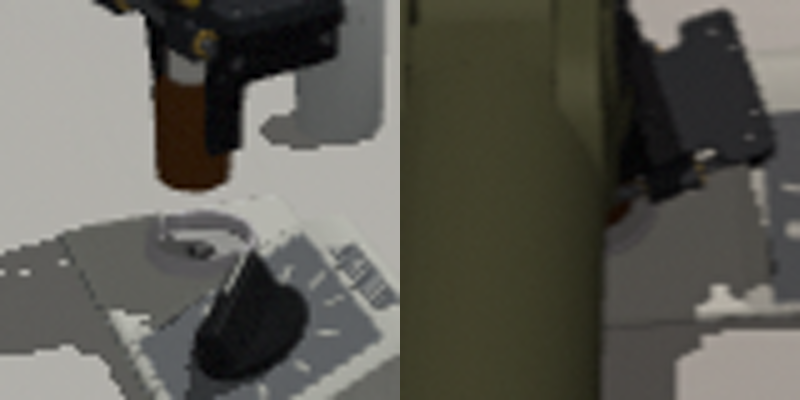

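Side view: bottle base centre at about column 292.5, rim centre at about 294.2. The bottle needs about 4 mm more in +x.

>>> {"op": "play_rows", "data": {
  "steps": [
    [[-0.0038,-0.0014,0.01,0,0,0,0.035],[0,0,0.015,0,0,0,0.035],[0,0,0.009,0,0,0,0.035],[0,0,0,0,0,0,0.035],[0,0,0,0,0,0,0.035]]
  ]
}}

```text
time_s: 7.3
tool_pos: [0.5693, 0.0251, 0.0729]
tool_rot: [180.0, -0.1, -160.0]
force: [0.6, -0.7, -1.9]
grip_width: 0.0443
grasp_force: 15.0
```

```bash
python3 - <<'E'
from h import *
c=snap("side");im=c["frame"][145:205,260:330,::-1]
cv2.imwrite("pics/h2.png",cv2.resize(im,None,fx=8,fy=8,interpolation=2))
print(get_obs()["tool_pos"])
E
```

```text
[0.56979575 0.02516699 0.07350635]
```

View pics/h2.png

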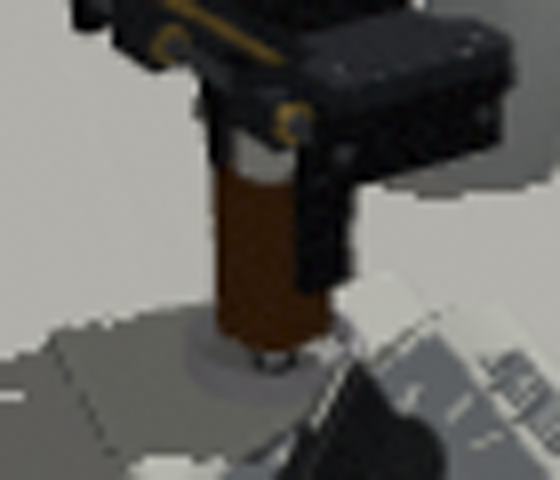

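Side: bottle is centred on the pin laterally (cols 274 and 275 in the crop) and perhaps 2–4 mm too deep. Nudge 2 mm in −y and lower.

>>> {"op": "play_rows", "data": {
  "steps": [
    [[0.0007,-0.002,0,0,0,0,0.035],[0,0,0.004,0,0,0,0.035],[0,0,0.004,0,0,0,0.035],[0,0,0.004,0,0,0,0.035],[0,0,0.003,0,0,0,0.035],[0,0,0.0015,0,0,0,0.035],[0,0,0,0,0,0,0.035],[0,0,0,0,0,0,0.035]]
  ]
}}

```text
time_s: 8.15
tool_pos: [0.5697, 0.0232, 0.0571]
tool_rot: [180.0, -0.0, -160.0]
force: [-0.3, -0.6, -2.3]
grip_width: 0.0444
grasp_force: 15.0
```

>>> {"op": "play_rows", "data": {
  "steps": [
    [[0,0,0.001,0,0,0,0.035],[0,0,0.001,0,0,0,0.035],[0,0,0,0,0,0,0.035]]
  ]
}}

```text
time_s: 8.45
tool_pos: [0.5698, 0.0232, 0.0557]
tool_rot: [180.0, 0.0, -160.0]
force: [-1.9, -0.1, 2.9]
grip_width: 0.0442
grasp_force: 15.0
```

On the floor. Release gently and check before retreating.

>>> {"op": "play_rows", "data": {
  "steps": [
    [[0,0,0,0,0,0,0.047],[0,0,0,0,0,0,0.05],[0,0,0,0,0,0,0.056],[0,0,0,0,0,0,0.07],[0,0,0,0,0,0,0.075],[0,0,0,0,0,0,0.075],[0,0,-0.02,0,0,0,0.075],[0,0,-0.03,0,0,0,0.075],[0,0,-0.03,0,0,0,0.075],[0,0,-0.03,0,0,0,0.075],[0,0,-0.03,0,0,0,0.075],[0,0,0,0,0,0,0.075]]
  ]
}}

```text
time_s: 9.65
tool_pos: [0.5726, 0.0232, 0.2]
tool_rot: [-179.9, 0.5, -160.0]
force: [0.9, -0.4, -0.1]
grip_width: 0.0751
grasp_force: 0.0
```

```bash
python3 - <<'E'
from h import *
c=snap("side");im=c["frame"][145:220,260:330,::-1]
cv2.imwrite("pics/h3.png",cv2.resize(im,None,fx=8,fy=8,interpolation=2))
o=get_obs();print(o["tool_pos"],o["tool_rot"],o["qpos"])
from scipy.spatial.transform import Rotation as Ro
# selector pose: warmer yaw avg .073; grip axis
for yaw,x0,y0 in((.073,.5757,-.0605),):
    Rw=Ro.from_euler("z",yaw);a=np.radians(28)
    n=np.array([-np.sin(a),0,np.cos(a)]);C=np.array([-.0175,-.0655,.056])
    for h in(.014,.10): print(h,Rw.apply(C+n*h)+[x0,y0,0])
    up=np.array([np.cos(a),0,np.sin(a)]);rt=np.array([0,-1.,0])
    for phi in(-45,45):
        f=np.radians(phi);bx=np.cos(f)*up+np.sin(f)*rt
        for s in(1,-1):
            xx=s*bx;zz=-n;yy=np.cross(zz,xx);M=Rw*Ro.from_matrix(np.c_[xx,yy,zz])
            rv=(Ro.from_euler("xyz",o["tool_rot"],degrees=True).inv()*M).as_rotvec()
            print(phi,s,M.as_euler("xyz",True).round(1),rv.round(3),np.linalg.norm(rv))
            R0=Ro.from_euler("xyz",o["tool_rot"],degrees=True)
            print("  shift now-axes",R0.inv().apply(Rw.apply(C+n*.10)+[x0,y0,0]-o["tool_pos"]).round(4))
E
```

```text
[0.57126269 0.02314177 0.19750772] [-179.94466905    0.28132907 -159.99560373] [-15.9123054    9.35469578  12.23336993  97.30861764  -2.087356
  73.27017984 106.7586413 ]
0.014 [ 0.55646877 -0.12758129  0.06836127]
0.1 [ 0.51620174 -0.13052602  0.14429476]
-45 1 [159.4 -19.4  52.7] [-0.564 -0.331  2.565] 2.6473713490699025
  shift now-axes [ 0.1046 -0.1255  0.0528]
-45 -1 [-159.4   19.4 -127.3] [ 0.248 -0.421 -0.499] 0.6987974869917302
  shift now-axes [ 0.1046 -0.1255  0.0528]
45 1 [-159.4  -19.4  -44.4] [ 0.563 -0.146 -2.033] 2.114149711424285
  shift now-axes [ 0.1046 -0.1255  0.0528]
45 -1 [159.4  19.4 135.6] [-0.127 -0.491  1.04 ] 1.1567824808170888
  shift now-axes [ 0.1046 -0.1255  0.0528]
```

View pics/h3.png

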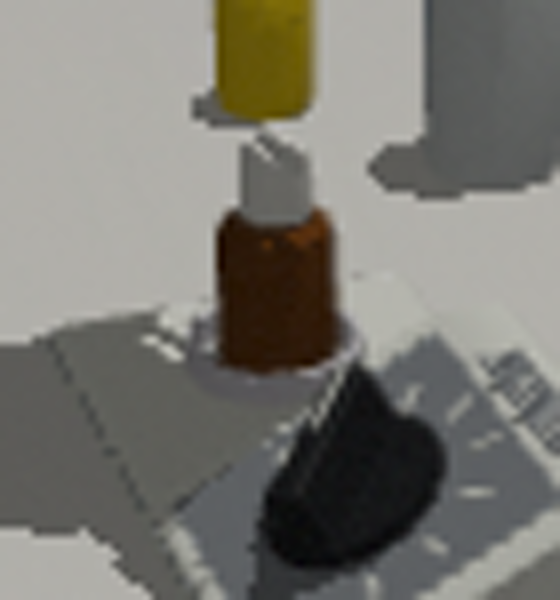

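Bottle stands upright in the bay (crop: base centre col 277, between rim edges 195 and 358). Now the selector: the bar is at click 2. I use the half-turned grasp so the last joint stays in range.

>>> {"op": "play_rows", "data": {
  "steps": [
    [[0.026,-0.0314,0,0,0,0,0.06],[0.026,-0.0314,0,0,0,0,0.06],[0.026,-0.0314,0,0,0,0,0.06],[0.026,-0.0314,0,0,0,0,0.06],[0,0,0,-0.0282,-0.0166,0.128,0.05],[0,0,0,-0.0282,-0.0166,0.128,0.05],[0,0,0,-0.0282,-0.0166,0.128,0.05],[0,0,0,-0.0282,-0.0166,0.128,0.05],[0,0,0,-0.0282,-0.0166,0.128,0.05],[0,0,0,-0.0282,-0.0166,0.128,0.05],[0,0,0,-0.0282,-0.0166,0.128,0.05],[0,0,0,-0.0282,-0.0166,0.128,0.05]]
  ]
}}

```text
time_s: 10.9
tool_pos: [0.5141, -0.1305, 0.1934]
tool_rot: [165.7, 0.1, 140.7]
force: [-0.6, 0.7, 0.5]
grip_width: 0.0499
grasp_force: 0.0
```

>>> {"op": "play_rows", "data": {
  "steps": [
    [[0,0,0,-0.0282,-0.0166,0.128,0.05],[0,0,0,-0.0282,-0.0166,0.128,0.05],[0,0,0,-0.0282,-0.0166,0.128,0.05],[0,0,0,-0.0282,-0.0166,0.128,0.05],[0,0,0,-0.0282,-0.0166,0.128,0.05],[0,0,0,-0.0282,-0.0166,0.128,0.05],[0,0,0,-0.0282,-0.0166,0.128,0.05],[0,0,0,-0.0282,-0.0166,0.128,0.05],[0,0,0,-0.0282,-0.0166,0.128,0.05],[0,0,0,-0.0282,-0.0166,0.128,0.05],[0,0,0,-0.0282,-0.0166,0.128,0.05],[0,0,0,-0.0282,-0.0166,0.128,0.05]]
  ]
}}

```text
time_s: 12.1
tool_pos: [0.5139, -0.1303, 0.1932]
tool_rot: [159.7, -19.2, 52.6]
force: [1.6, 0.5, -0.2]
grip_width: 0.05
grasp_force: 0.0
```

>>> {"op": "play_rows", "data": {
  "steps": [
    [[0,0,0,0,0,0,0.05],[0,0,0,0,0,0,0.05]]
  ]
}}

```text
time_s: 12.3
tool_pos: [0.5144, -0.1305, 0.1941]
tool_rot: [159.5, -19.1, 53.1]
force: [-0.1, 0.1, 0.2]
grip_width: 0.0499
grasp_force: 0.0
```

```bash
cat > tgt.py <<'E'
from h import *
from scipy.spatial.transform import Rotation as Ro
o=get_obs();R0=Ro.from_euler("xyz",o["tool_rot"],degrees=True)
def tgt(phi,h,yaw=.073,x0=.5757,y0=-.0605):
    Rw=Ro.from_euler("z",yaw);a=np.radians(28)
    n=np.array([-np.sin(a),0,np.cos(a)]);C=np.array([-.0175,-.0655,.056])
    up=np.array([np.cos(a),0,np.sin(a)]);rt=np.array([0,-1.,0]);f=np.radians(phi)
    xx=np.cos(f)*up+np.sin(f)*rt;zz=-n
    M=Rw*Ro.from_matrix(np.c_[xx,np.cross(zz,xx),zz]);p=Rw.apply(C+n*h)+[x0,y0,0]
    print(phi,h,"shift",R0.inv().apply(p-o["tool_pos"]).round(4),"rv",(R0.inv()*M).as_rotvec().round(3))
E
python3 - <<'E'
from tgt import *
print(o["tool_pos"],o["tool_rot"],o["qpos"]);tgt(-45,.1);tgt(-45,.05)
E
```

```text
[ 0.51436088 -0.13049813  0.19406799] [159.54284618 -19.07096788  53.14891128] [  5.48437813 -14.17654015  11.44638066 124.69657699 -10.24123284
  43.74267677 -17.28337086]
-45 0.1 shift [-0.0152 -0.0152  0.0449] rv [-0.005  0.003  0.008]
-45 0.05 shift [-0.0151 -0.0149  0.0949] rv [-0.005  0.003  0.008]
```

>>> {"op": "play_rows", "data": {
  "steps": [
    [[-0.005,-0.005,0.015,0,0,0,0.05],[-0.005,-0.005,0.02,0,0,0,0.05],[-0.005,-0.005,0.02,0,0,0,0.05],[0,0,0.02,0,0,0,0.05],[0,0,0.01,0,0,0,0.05],[0,0,0.005,0,0,0,0.05],[0,0,0,0,0,0,0.05],[0,0,0,0,0,0,0.05]]
  ]
}}

```text
time_s: 13.1
tool_pos: [0.5385, -0.1291, 0.1063]
tool_rot: [159.4, -19.2, 53.0]
force: [0.7, 0.7, -0.5]
grip_width: 0.0499
grasp_force: 0.0
```

```bash
python3 - <<'E'
from tgt import *
c=snap("side");im=c["frame"][150:235,265:345,::-1];d=snap("top")["frame"][165:240,310:390,::-1]
cv2.imwrite("pics/s1.png",np.hstack([cv2.resize(i,(400,420),interpolation=2) for i in(im,d)]))
print(o["tool_pos"],o["qpos"]);tgt(-45,.015)
E
```

```text
[ 0.53850331 -0.12911101  0.10628937] [  3.24344561  -4.97304262  13.59487086 128.30138888 -16.64246926
  31.46542345 -11.12229053]
-45 0.015 shift [-0.0011 -0.0014  0.041 ] rv [-0.002  0.002  0.006]
```

View pics/s1.png

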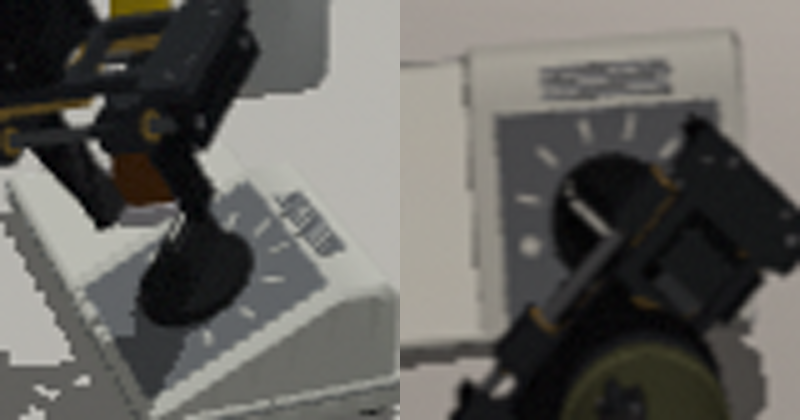

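Top: the gripper's closing line lies square across the bar, with the white line from (565,190) to (610,235) mid-gripper. Nothing blocks the descent, so I advance.

>>> {"op": "play_rows", "data": {
  "steps": [
    [[-0.001,-0.0014,0.012,0,0,0,0.05],[0,0,0.012,0,0,0,0.05],[0,0,0.008,0,0,0,0.05],[0,0,0.004,0,0,0,0.05],[0,0,0.003,0,0,0,0.05],[0,0,0,0,0,0,0.05],[0,0,0,0,0,0,0.05]]
  ]
}}

```text
time_s: 13.9
tool_pos: [0.5548, -0.1274, 0.0703]
tool_rot: [159.5, -19.2, 53.0]
force: [0.2, 0.1, 0.7]
grip_width: 0.0499
grasp_force: 0.0
```

>>> {"op": "play_rows", "data": {
  "steps": [
    [[0,0,0,0,0,0,0.035],[0,0,0,0,0,0,0.025],[0,0,0,0,0,0,0.018],[0,0,0,0,0,0,0.014],[0,0,0,0,0,0,0.008],[0,0,0,0,0,0,0.005],[0,0,0,0,0,0,0.005],[0,0,0,0,0,0,0.005]]
  ],
  "force": 20
}}

```text
time_s: 14.7
tool_pos: [0.5548, -0.1274, 0.0703]
tool_rot: [159.5, -19.2, 53.0]
force: [-0.8, -0.6, 0.8]
grip_width: 0.0145
grasp_force: 20.0
```

>>> {"op": "play_rows", "data": {
  "steps": [
    [[0,0,0,0,0,0.1,0.005],[0,0,0,0,0,0.1,0.005],[0,0,0,0,0,0.1,0.005],[0,0,0,0,0,0.1,0.005],[0,0,0,0,0,0.1,0.005],[0,0,0,0,0,0.1,0.005],[0,0,0,0,0,0.1,0.005],[0,0,0,0,0,0.1,0.005]]
  ]
}}

```text
time_s: 15.5
tool_pos: [0.5548, -0.1276, 0.0704]
tool_rot: [-179.6, -27.8, 3.3]
force: [-0.6, -1.2, 0.1]
grip_width: 0.0137
grasp_force: 20.0
```

>>> {"op": "play_rows", "data": {
  "steps": [
    [[0,0,0,0,0,0.1,0.005],[0,0,0,0,0,0.1,0.005],[0,0,0,0,0,0.1,0.005],[0,0,0,0,0,0.1,0.005],[0,0,0,0,0,0.1,0.005],[0,0,0,0,0,0.1,0.005],[0,0,0,0,0,0.1,0.005],[0,0,0,0,0,0.07,0.005],[0,0,0,0,0,0,0.005],[0,0,0,0,0,0,0.005]]
  ]
}}

```text
time_s: 16.5
tool_pos: [0.5548, -0.1277, 0.0704]
tool_rot: [-159.7, -19.4, -43.9]
force: [0.0, -1.1, -0.3]
grip_width: 0.0134
grasp_force: 20.0
```

```bash
python3 - <<'E'
from tgt import *
print(o);tgt(45,.015)
E
```

```text
{'time_s': 16.5, 'qpos': array([  1.86141802,   0.38688269,  14.62596096, 128.30910585,
       -21.71450274,  26.71669502, -96.5710089 ]), 'joint_velocities': array([ 0.03368112,  0.07229053,  0.07052356, -0.02175983, -0.08190467,
        0.02348937, -0.17812828]), 'effort': array([ -0.78112263, -26.54702604,  -0.73366771, -26.75135136,
        -0.81010368,  -1.64900444,  -0.0686118 ]), 'tool_pos': array([ 0.55482318, -0.12771414,  0.07035912]), 'tool_rot': array([-159.69144484,  -19.39508092,  -43.88544217]), 'force': array([ 0.02424715, -1.05618899, -0.29710854]), 'wrist_torque': array([-0.1539983 ,  0.69971422, -0.01395186]), 'grasp_force': 19.996182918548584, 'grip_width': 0.013372713028910639}
45 0.015 shift [ 0.0004 -0.0004  0.0015] rv [0.002 0.003 0.008]
```

Turned 90°. Open and back out along the axis.

>>> {"op": "play_rows", "data": {
  "steps": [
    [[0,0,0,0,0,0,0.025],[0,0,0,0,0,0,0.04],[0,0,0,0,0,0,0.05],[0,0,0,0,0,0,0.05],[0,0,-0.015,0,0,0,0.05],[0,0,-0.025,0,0,0,0.05],[0,0,-0.03,0,0,0,0.05],[0,0,-0.03,0,0,0,0.05],[0,0,-0.02,0,0,0,0.05],[0,0,0,0,0,0,0.05]]
  ]
}}

```text
time_s: 17.5
tool_pos: [0.5, -0.1323, 0.1799]
tool_rot: [-159.5, -19.6, -44.1]
force: [0.4, 0.5, 0.0]
grip_width: 0.0501
grasp_force: 0.0
```

```bash
python3 - <<'E'
from tgt import *
c=snap("side");im=c["frame"][140:235,255:345,::-1];d=snap("top")["frame"][165:240,270:390,::-1]
cv2.imwrite("pics/s2.png",np.hstack([cv2.resize(im,(400,420),interpolation=2),cv2.resize(d,(400,420),interpolation=2)]))
print(o["tool_pos"])
E
```

```text
[ 0.50004145 -0.13231851  0.17987543]
```

View pics/s2.png

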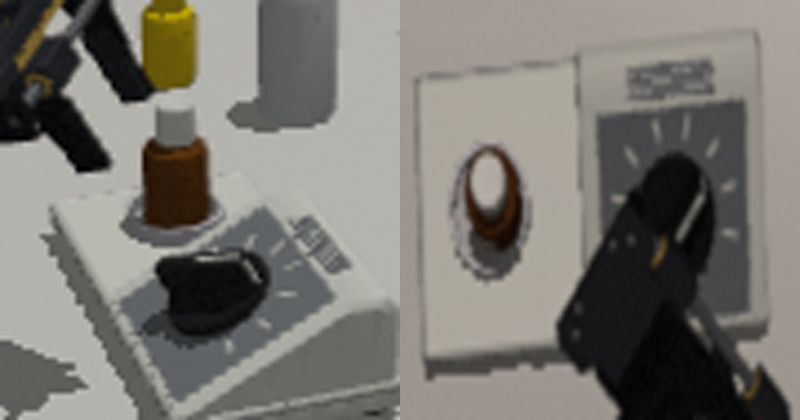

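The bottle stands in the bay. The pointer looks like mark 5, but my crop is stretched, so I'll measure the white line numerically.

```bash
python3 - <<'E'
from tgt import *
c=snap("top");f=c["frame"].astype(float).mean(2)
sub=f[190:220,344:370].astype(int)
print(sub)
yaw=.073;a=np.radians(28);Rw=Ro.from_euler("z",yaw)
for k in(4,5,6):
    ph=np.radians(-105+30*k);n=np.array([-np.sin(a),0,np.cos(a)]);b=np.cos(ph)*np.array([np.cos(a),0,np.sin(a)])+np.sin(ph)*np.array([0,-1,0])
    p=lambda r:Rw.apply(np.array([-.0175,-.0655,.056])+n*.036+b*r)+[.5757,-.0605,0]
    print(k,proj(c,[p(0),p(.03)]).round(1))
E
```

```text
[[ 71  72  81  89  81  72  72  72  73  72  75  76  74  72  72  72  71  71
   74  94 110  96  73  72  72  72]
 [ 72  72  72  73  73  72  71  72  72  70  72  71  72  72  72  72  71  73
   94 120 113  84  72  72  72  71]
 [ 72  73  72  71  70  59  46  44  39  33  40  53  65  70  72  72  73  83
  113 113  86  72  72  72  71  72]
 [ 73  72  59  40  30  24  20  19  16  15  18  21  25  39  60  72  72  74
   78  77  72  71  72  71  72  72]
 [ 70  58  34  18  13  13  12  12  12  13  12   9  15  14  24  45  64  70
   71  71  71  72  72  72  72  72]
 [ 37  22  14  14  13  11  13  12  13  12  12  13  12  12  11  15  38  60
   71  72  72  72  71  72  71  71]
 [ 18  11  13  14  13  12  13  11  14  13  12  12  11  11   4  13  43  51
   60  71  72  71  71  70  72  75]
 [ 14  11  14  13  15  14  13  13  13  10  13  13  10   7   7  16  57  55
   38  59  72  72  74  79  93 103]
 [ 11  13  14  10  14  14  12  12  14  13  14  13  12   9   9  19  50  60
   41  52  70  73  97 122 124 110]
 [ 13  11  14  12  12  15  14  13  14  11  10   7   9  10  18  47  67  54
   22  33  60  72  82  85  80  76]
 [ 14  14 
[... 1569 characters left out ...]
  19  22  54  70  71
   71  72  72  71  71  71  72  71]
 [ 24  20  21  21  20  23  22  23  23  22  22  22  23  21  24  55  72  72
   72  71  71  71  71  72  72  72]
 [ 23  23  23  22  19  22  21  21  23  24  23  23  22  21  26  57  72  72
   71  71  72  71  71  71  70  72]
 [ 23  21  22  21  22  21  21  23  22  24  22  23  23  21  31  58  72  71
   71  71  73  71  71  72  71  71]
 [ 22  24  22  22  20  19  18  18  22  22  23  22  22  24  30  46  63  71
   71  71  72  71  71  71  72  71]
 [ 21  23  21  21  16  11  14  19  19  22  23  24  25  40  52  54  56  66
   71  72  71  71  70  70  70  71]]
4 [[352.3 208. ]
 [354.8 197.6]]
5 [[352.3 208. ]
 [360.  200.1]]
6 [[352.3 208. ]
 [363.1 204.7]]
```

The white line runs from (353,207) to (359.5,200), which matches the mark 5 prediction. The arm is clear of everything.

```bash
python3 -c "
from cell import sign_off;print(sign_off())"
```

```text
the job is handed in; nothing more can be done
None
```

The bottle stands upright in the bay, released, with the selector resting at mark 5 in the top picture; the job is handed in, but no verdict came back and I couldn't read the pin's position directly.

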